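# Pin a camera lens module and present its underside to the inspection camera

### The job

The lens module stands in its grey assembly nest with the headed pin in its side fork only started: push the pin down until its head sits flush on the fork, with the module still in the nest. Then draw the module up out of the nest and tip it so that its round underside squarely faces the lens of the tilted inspection camera, centred in front of it and about 12 cm away. Finish while holding it still in the gripper there, with nothing else carrying it, and leave the bottle, the screwdriver and the lens cell where they are.

Things in the scene. Friction and masses are not known exactly. Their poses are not given: they have to be found in the camera images.
- nest: Fixed grey block, 130 (x) x 80 (y) x 40 mm high, on the bench; yaw within 46 degrees. Origin: centre of its underside. A round socket 46 mm wide, 30 mm deep at x = -25 mm holds the module; a 14 mm hole at x = +27 mm clears the pin's tail.
- module: Loose lens module, 0.28 to 0.45 kg, 94 mm high. Origin: centre of its round underside, at the start 12 mm above the bench. z: its axis, up in the nest; x: toward the fork, along the nest's x within 2 degrees. Upward: foot 44 mm wide (z 0-28, in the socket, 1 mm play, lifts straight out), flange 54 wide (28-34, rests on the nest), square housing 44 x 44 (34-84), front ring 38 wide (84-94).
- module_front (a point): Centre of the module's front glass, on its z axis 94 mm from the underside.
- module_grip (a point): Centre of the square housing where it is gripped, on the module's axis 62 mm above the underside: flat sides 44 mm apart, fingers close along the module's y. On the +x side, a fork of two ears 24 mm wide (z 28-34 and 46-52, out to x = 66) holds a brass tab's lug; the tab ends in a plate 30 mm wide at x = 86, z 29-51. The lower ear rests on the nest.
- pin (a joint): Travel (m) of the steel pin down through the fork, parallel to the module's z. Starts at 0 to 0.004; at 0.016 its head sits on the upper ear and stops hard. A tight fit: about 6 N moves it, it stays where it is left and does not come out.
- pin_head (a point): Centre of the top of the pin's round head (18 mm wide, 5 thick, shank 8), 52 mm from the module's axis along its x, 21 mm clear of the housing (rim to flat). Seated, it is 57 mm above the module's underside; before that, higher by the travel left (12 to 16 mm).
- camera_stand: Fixed stand of the inspection camera on the bench: dark foot plate 100 x 80 x 12 mm and a post. Origin: on the bench, 100 mm straight below the centre of the camera's lens.
- eye: The inspection camera on that stand: black lens barrel 40 mm wide and 45 mm long before a white body 44 mm square. Origin: centre of the lens's front glass, 100 mm above the bench. Its z axis is the viewing direction: it looks up at 45 degrees and back toward the robot side (the stand's -x), the stand's yaw up to 0.25 rad either way.
- solvent: Bystander: white bottle, 56 mm wide, 130 mm high, standing; origin at the centre of its underside.
- driver: Bystander: screwdriver with black handle, 170 mm long, lying along its x.
- lens_cell: Bystander: empty black stepped ring-shaped lens cell, 58 mm wide, 36 mm high; origin at the centre of its underside.
Not all that is in view belongs to the job. What is shaped like the camera_stand but green is not meant.

How it is judged:
On the way, in this order (a step that is already met when the one before it is completed fails the run):
1. the pin is pushed home, its head on the fork, while the module stands in the nest (value of joint pin above 0.0145 m and z of module in the frame of nest below 0.018 m and angle between module's own z axis and vertical below 0.12 rad), for 0.2 s.
2. the module is drawn up out of the nest in the fingers (z of module in the frame of nest above 0.045 m and contact force between the fingers and module above 2 N and contact force between module and nest below 0.1 N), for 0.2 s.
At the end, for the whole second after the job is handed in: Pin travel over 14.5 mm. Module still, carried by the fingers alone, underside over 100 mm above the bench and facing the camera: axes within 0.25 rad, underside centre within 30 mm of the viewing axis in camera x and y, 80 to 160 mm from the lens, front glass farther away (value of joint pin above 0.0145 m and angle between the z axis of module and the z axis of eye, either way round below 0.25 rad and x of module in the frame of eye between -0.03 and 0.03 m and y of module in the frame of eye between -0.03 and 0.03 m and z of module in the frame of eye between 0.08 and 0.16 m and z of module_front in the frame of eye above 0.165 m and height (world z) of module above 0.1 m and linear speed of module below 0.02 m/s and angular speed of module below 0.15 rad/s and contact force between the fingers and module above 2 N and contact force between module and nest below 0.1 N and contact force between module and camera_stand below 0.1 N); the arm keeps its last pose, push and grip.
It fails at once if the bottle is moved more than 20 mm (distance of solvent from where it was at the start of the episode above 0.02 m).
It fails at once if the screwdriver is moved more than 20 mm (distance of driver from where it was at the start of the episode above 0.02 m).
It fails at once if the lens cell is moved more than 20 mm (distance of lens_cell from where it was at the start of the episode above 0.02 m).
It also fails if it takes over 48 s, if anything falls off the work surface, if the arm or the gripper's body presses on something with over 40 N, if the wrist force passes 120 N, or if a joint passes its speed limit or range.

### The arm

A 7-joint arm with a two-finger parallel gripper is mounted at the origin on the work surface. World frame = base frame: x ahead of the robot, y to its left, z up, the work surface at z = 0. Lengths are in m, angles in rad, forces in N, time in s.
With the tool pointing down it reaches from about 0.425 to 0.875 m from the base axis. Payload 8.4 kg.
Tool frame: the origin (TCP) lies midway between the tips of the shut fingers; the grasp point (between the pads) lies 19 mm behind it; z points along the fingers, y is the line along which they close (so a half turn about z gives the same grasp; the last joint's range is limited). The gripper opens to 85 mm and grips with 20 to 120 N. Pads are 22 mm wide; open, the fingers measure 114 mm over their backs; the gripper's body (76 mm by 85 mm) begins 54 mm behind the grasp point. The pads swing forward as they close: fully open they stand 13 mm farther back than shut.
Start: joints at [-1.43, 0.333, 0.04, 1.465, -0.013, 1.343, -0.059], TCP at [0.154, 0.631, 0.231] pointing down, gripper open.
Joint ranges: [-2.58, 2.58], [-0.38, 2.09], [-1.3, 1.39], [0.25, 2.4], [-1.5, 4.64], [0.08, 2.09], [-2.65, 2.65]. Speed limits (rad/s): [2.22, 2.22, 2.79, 2.79, 3.14, 3.14, 3.14].

### API

Orientations are given as a unit quaternion [x, y, z, w].
In Python, from station import robot gives the robot as it stands. The module is installed in compiled form; this text tells all that it offers.
- The arm moves only by the tool servo_tool, never from a script. Its argument "steps" is a list of rows, each an object with "travel": the shift along the tool's x, y, z in units of 25 mm (1.0 is 25 mm), a list of three; "delta_rot": the turn, a rotation vector about the tool's x, y, z in units of 5 degrees (1.0 is 5 degrees), a list of three; "jaw": the closure, from 0 (fully open) to 1 (shut). In form: [{"travel": [tx, ty, tz], "delta_rot": [wx, wy, wz], "jaw": jaw}, ...]. A call has exactly 10 rows; each row shifts and turns the commanded pose from where the row before left it, along the tool's axes as they then stand; what a row does not reach is not made up. A row lasts 1/10 s, in which the tool goes at most 50 mm and 8.59 degrees, less where a joint would pass 70% of its speed; a pose out of reach is approached as far as the arm can. A call is refused whole if a number of a shift passes 1 or a number of a turn 1, either way. A call with a gripper value outside its range is refused whole. The fingers move at their own pace and stop on an object; the grip force is fixed at half the most. Time passes only in rows, so rows that do not move let the fingers close, or fill a call up. It gives the time, the measured TCP pose, the force, the opening and the grip force at its end, in the units of the state.
- robot.read_state(): the state, without advancing time (a new reading comes with each control period).
- robot.capture(name): name is "side" or "top"; returns a dict with "image" (384x512x3 uint8, red, green, blue), "camera_matrix" (3x3 intrinsics, pixels), "R" (3x3) and "t" (3): a world point X has camera coordinates R X + t. Camera axes: x right, y down, z forward; pixel columns grow to the right and rows downward; lengths in m; the calibration is good to about 2 mm. A picture is of the moment at which its call begins. There is no depth.
- robot.sign_off(): hands the job in; it is judged then, once.
The state is a dict: "t": time; "qpos": joint angles; "qd": joint speeds; "joint_efforts": joint torques, N m; "tool_pos": TCP position; "tool_rot": TCP orientation; "wrist_force": force on the tool from outside, world axes, zero at the start; "ft_torque": the same for the moment, N m; "width": finger opening in m; "grip_force": force on a finger pad.
Only numpy, scipy, OpenCV 4.12 (cv2) and the standard library are available. Lean on these libraries where they do the work, as an engineer would, in place of code of your own. Each camera call takes 0.05 s, during which the arm holds its last target. There are 200 camera calls.

## Working session

There is one attempt and no reset: what is moved stays moved. The work goes in short steps, Python scripts to look and compute and a tool call to move; the robot and the scene stay as the last step left them, time stands still between calls to the robot, and variables do not carry over. Pictures are saved under pics/ and viewed, at most 10 in all, crops included, and the job is handed in when it is done.

Besides the shell and the picture viewer there is one more tool, called after ">>>" as a command line: name --argument value ..., lists and objects as JSON in quotes. servo_tool: Moves the arm, as the interface text tells. Its arguments: {"type":"object","properties":{"steps":{"type":"array","items":{"type":"object","properties":{"travel":{"type":"array","items":{"type":"number"}},"delta_rot":{"type":"array","items":{"type":"number"}},"jaw":{"type":"number"}}}}},"required":["steps"]}

```bash
mkdir -p pics
python3 - <<'E'
from station import robot
import cv2,numpy as np,pickle
d={}
for n in("side","top"):
    c=robot.capture(n);d[n]=c;cv2.imwrite(f"pics/{n}0.png",c["image"][:,:,::-1])
    print(n,c["camera_matrix"].round(1).tolist(),c["R"].round(3).tolist(),c["t"].round(3).tolist())
pickle.dump(d,open("c0.pkl","wb"))
print(robot.read_state())
E
```

```text
side [[475.0, 0.0, 257.2], [0.0, 475.0, 190.9], [0.0, 0.0, 1.0]] [[-0.939, -0.344, 0.023], [-0.203, 0.499, -0.842], [0.279, -0.795, -0.538]] [0.542, 0.192, 1.032]
top [[392.8, 0.0, 256.1], [0.0, 392.8, 184.2], [0.0, 0.0, 1.0]] [[-0.005, -1.0, 0.009], [-0.994, 0.004, -0.105], [0.105, -0.009, -0.994]] [-0.018, 0.585, 1.082]
{'t': 0.1, 'qpos': array([-1.43020359,  0.33386791,  0.03989501,  1.46618073, -0.01341373,
        1.34329966, -0.05851915]), 'qd': array([ 7.77213392e-04, -3.15069930e-03, -1.42738845e-04, -3.81193664e-05,
       -1.05531567e-03, -1.69724313e-04,  8.91519520e-04]), 'joint_efforts': array([ 4.55088142e-03, -6.60017610e+01,  1.37045749e+00, -4.06462204e+01,
        1.69287866e-02,  9.05726978e-03, -1.05628871e-05]), 'tool_pos': array([0.15431067, 0.63099325, 0.23049365]), 'tool_rot': array([ 1.19638248e-01,  9.92817272e-01, -7.43487221e-04, -4.22466861e-05]), 'wrist_force': array([-0.28519107, -0.76375456, -0.3527977 ]), 'ft_torque': array([-0.04782026,  0.00121831, -0.00198506]), 'grip_force': 0.0, 'width': 0.08533158571229904}
```

View pics/side0.png

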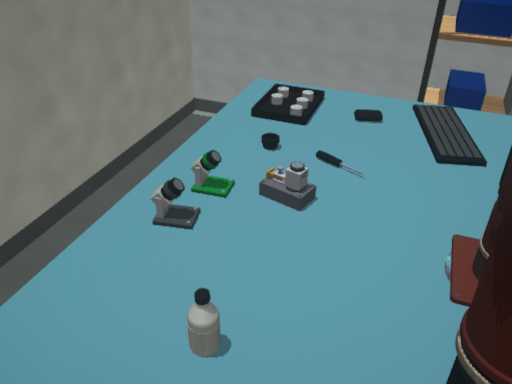

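View pics/top0.png

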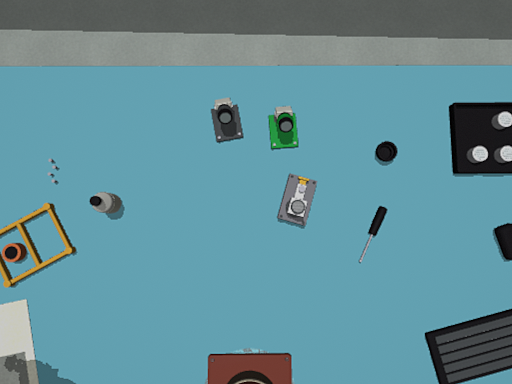

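The side view shows the module in its nest at about (288,185), the dark stand at (176,205), the green decoy at (213,180) and the bottle at (204,325). The top view shows the nest at (297,200), the ring at (298,207), the dark stand at (227,122) and the driver at (373,235). I'll zoom in on these next.

Run:
```python
import cv2,pickle
d=pickle.load(open("c0.pkl","rb"))
def crop(n,u,v,w,h,s): 
    return cv2.resize(d[n]["image"][v:v+h,u:u+w,::-1],None,fx=s,fy=s,interpolation=cv2.INTER_CUBIC)
import numpy as np
cv2.imwrite("pics/a.png",crop("top",200,90,133,100*14//10,6)[:600*2][:, :800] if 0 else cv2.resize(crop("top",200,90,130,140,4),None,fx=1,fy=1))
cv2.imwrite("pics/b.png",crop("side",140,140,190,95,4))
```

```text
(no output)
```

View pics/a.png

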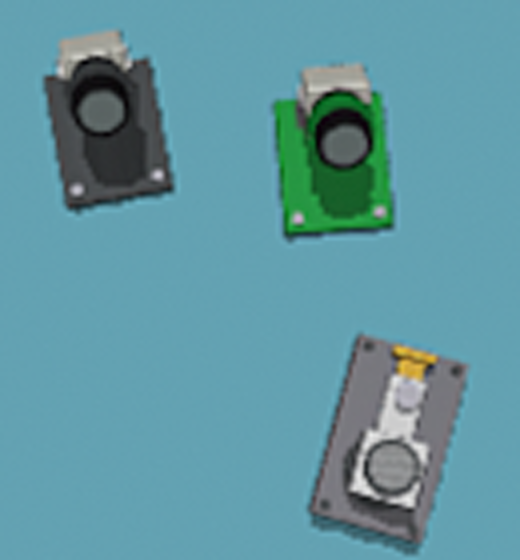

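View pics/b.png

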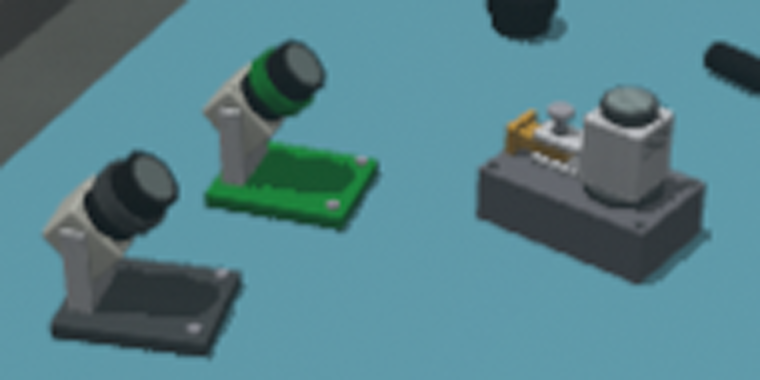

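The top crop shows the front glass at (391,466), the pin head at (406,393) and the eye glass at (101,110). The side crop shows the glass at (629,104), the head at (560,110) and the eye at (155,179). Next I refine these and triangulate.

```bash
cat > h.py <<'E'
import numpy as np,cv2,pickle
def ray(c,p):
    R,t,K=c["R"],c["t"],c["camera_matrix"]
    d=R.T@np.linalg.solve(K,[p[0],p[1],1]);return -R.T@t,d/np.linalg.norm(d)
def plane(c,p,z):
    o,d=ray(c,p);return o+d*(z-o[2])/d[2]
def tri(rs):
    A=sum(np.eye(3)-np.outer(d,d) for o,d in rs);b=sum((np.eye(3)-np.outer(d,d))@o for o,d in rs)
    X=np.linalg.solve(A,b);return X,[np.linalg.norm(np.cross(X-o,d)) for o,d in rs]
T=lambda x,y:(200+(x+.5)/4-.5,90+(y+.5)/4-.5)
S=lambda x,y:(140+(x+.5)/4-.5,140+(y+.5)/4-.5)
E
python3 - <<'E'
from h import *
d=pickle.load(open("c0.pkl","rb"));t,s=d["top"],d["side"]
for n,a,b,z in(("glass",(391,466),(629,104),.106),("pin",(406,393),(560,110),.083),("eye",(101,110),(155,179),.1)):
    X,e=tri([ray(t,T(*a)),ray(s,S(*b))]);print(n,X.round(4),np.round(e,4),"top",plane(t,T(*a),z).round(4),"side",plane(s,S(*b),z).round(4))
im=t["image"].astype(int);hsv=cv2.cvtColor(t["image"],cv2.COLOR_RGB2HSV)
# nest and stand: non-blue, connected component (low saturation)
for n,(u0,v0,u1,v1),z in(("nest",(270,168,325,232),.04),("stand",(206,95,248,147),.012)):
    m=(hsv[v0:v1,u0:u1,1]<90).astype(np.uint8)
    c=max(cv2.findContours(m,0,cv2.CHAIN_APPROX_NONE)[0],key=cv2.contourArea)[:,0]+[u0,v0]
    r=cv2.minAreaRect(c.astype(np.float32));b=cv2.boxPoints(r);print(n,r)
    P=np.array([plane(t,p,z)[:2] for p in b]);print(P.round(4).tolist(),P.mean(0).round(4),[ (np.linalg.norm(P[i]-P[i-1]).round(4),np.degrees(np.arctan2(*(P[i]-P[i-1])[::-1])).round(1)) for i in range(4)])
for n,q in(("nest",[(362,334),(469,366),(418,548-20),(311,508)]),("stand",[(44,77),(150,58),(172,188),(68,210)])):
    P=np.array([plane(t,T(*p),.04 if n=="nest" else .012)[:2] for p in q]);print(n,P.round(4).tolist(),P.mean(0).round(4),[ (np.linalg.norm(P[i]-P[i-1]).round(4),np.degrees(np.arctan2(*(P[i]-P[i-1])[::-1])).round(1)) for i in range(4)])
# screw heads on stand & nest
for q,z in(((77,190),.013),((158,175),.013),((298,219),.013),((369,346),.04),((456,371),.04),((324,505),.04)): print(plane(t,T(*q),z).round(4))
print("tab",plane(t,T(396,350),.063).round(4),plane(t,T(436,360),.063).round(4))
E
```

```text
glass [ 0.5186 -0.1281  0.1039] [0.0003 0.0003] top [ 0.5188 -0.1278  0.106 ] side [ 0.5175 -0.1245  0.106 ]
pin [ 0.5688 -0.1417  0.0814] [0.0005 0.0005] top [ 0.5691 -0.1414  0.083 ] side [ 0.5675 -0.1391  0.083 ]
eye [0.7592 0.0634 0.1009] [0.0011 0.0011] top [0.7606 0.0639 0.1   ] side [0.7588 0.0622 0.1   ]
nest ((297.12164306640625, 198.9940643310547), (29.582252502441406, 47.1467170715332), 15.64224624633789)
[[0.49, -0.0766], [0.6175, -0.1139], [0.5945, -0.1939], [0.4675, -0.1557]] [ 0.5424 -0.135 ] [(np.float64(0.0822), np.float64(74.1)), (np.float64(0.1328), np.float64(-16.3)), (np.float64(0.0833), np.float64(-106.0)), (np.float64(0.1326), np.float64(163.3))]
stand ((225.79998779296875, 118.40000915527344), (42.0380859375, 27.01170539855957), 79.69515228271484)
[[0.8367, 0.1178], [0.8512, 0.0395], [0.7268, 0.0175], [0.7127, 0.095]] [0.7819 0.0675] [(np.float64(0.1261), np.float64(10.4)), (np.float64(0.0796), np.float64(-79.5)), (np.float64(0.1264), np.float64(-170.0)), (np.float64(0.0787), np.float64(100.3))]
nest [[0.6152, -0.1164], [0.5922, -0.1915], [0.4788, -0.1535], [0.493, -0.0791]] [ 0.5448 -0.1351] [(np.float64(0.1277), np.float64(-17.0)), (np.float64(0.0785), np.float64(-107.0)), (np.float64(0.1196), np.float64(161.5)), (np.float64(0.0758), np.float64(79.2))]
stand [[0.8103, 0.1121], [0.8245, 0.0342], [0.7269, 0.0182], [0.7108, 0.0939]] [0.7681 0.0646] [(np.float64(0.1011), np.float64(10.4)), (np.float64(0.0791), np.float64(-79.7)), (np.float64(0.0989), np.float64(-170.7)), (np.float64(0.0774), np.float64(102.0))]
[0.7254 0.0874 0.013 ]
[0.7364 0.0284 0.013 ]
[ 0.7034 -0.0735  0.013 ]
[ 0.6066 -0.1212  0.04  ]
[ 0.5886 -0.1822  0.04  ]
[ 0.495  -0.0881  0.04  ]
tab [ 0.6009 -0.1375  0.063 ] [ 0.5938 -0.165   0.063 ]
```

>>> servo_tool --steps '[{"travel":[-0.5,-0.4,0],"delta_rot":[0,0,0],"jaw":1},{"travel":[-1,-0.8,0],"delta_rot":[0,0,0],"jaw":1},{"travel":[-1,-0.8,0],"delta_rot":[0,0,0],"jaw":1},{"travel":[-1,-0.8,0],"delta_rot":[0,0,0],"jaw":1},{"travel":[-1,-0.8,0],"delta_rot":[0,0,0],"jaw":1},{"travel":[-1,-0.8,0],"delta_rot":[0,0,0],"jaw":1},{"travel":[-1,-0.8,0],"delta_rot":[0,0,0],"jaw":1},{"travel":[-1,-0.8,0],"delta_rot":[0,0,0],"jaw":1},{"travel":[-1,-0.8,0],"delta_rot":[0,0,0],"jaw":1},{"travel":[-1,-0.8,0],"delta_rot":[0,0,0],"jaw":1}]'

```text
t: 1.1
tool_pos: [0.3409, 0.3879, 0.2312]
tool_rot: [0.12, 0.993, -0.0, -0.0]
wrist_force: [1.2, -0.1, -0.2]
width: 0.0002
grip_force: 0.0
```

>>> servo_tool --steps '[{"travel":[-1,-0.9,0],"delta_rot":[0,0,0],"jaw":1},{"travel":[-1,-0.9,0],"delta_rot":[0,0,0],"jaw":1},{"travel":[-1,-0.9,0],"delta_rot":[0,0,0],"jaw":1},{"travel":[-1,-0.9,0],"delta_rot":[0,0,0],"jaw":1},{"travel":[-1,-0.9,0],"delta_rot":[0,0,0],"jaw":1},{"travel":[-1,-0.9,0],"delta_rot":[0,0,0],"jaw":1},{"travel":[-1,-0.9,0],"delta_rot":[0,0,0],"jaw":1},{"travel":[-1,-0.9,0],"delta_rot":[0,0,0],"jaw":1},{"travel":[-1,-0.9,0],"delta_rot":[0,0,0],"jaw":1},{"travel":[-0.5,-0.5,0],"delta_rot":[0,0,0],"jaw":1}]'

```text
t: 2.1
tool_pos: [0.5204, 0.1209, 0.2313]
tool_rot: [0.122, 0.993, -0.0, 0.0]
wrist_force: [-0.3, 0.6, 0.3]
width: 0.0
grip_force: 0.0
```

```bash
cat >> h.py <<'E'
from scipy.spatial.transform import Rotation as Ro
def Rmod(yaw): # tool pointing down over module: tool x=-module x, y=module y
    c,s=np.cos(yaw),np.sin(yaw);return np.array([[-c,-s,0],[-s,c,0],[0,0,-1.]]).T.T if 0 else np.column_stack([[-c,-s,0],[-s,c,0],[0,0,-1]])
def go(st,p,R):
    A=Ro.from_quat(st["tool_rot"]);R=Ro.from_matrix(R)
    print("q",np.round(st["qpos"],2),"pos",st["tool_pos"].round(4),"F",st["wrist_force"].round(1),"w",round(st["width"],4),"g",round(st["grip_force"],1),"t",st["t"])
    print("travel(start frame)",(A.inv().apply(p-st["tool_pos"])/.025).round(2),"rot",(np.degrees((A.inv()*R).as_rotvec())/5).round(2))
E
python3 - <<'E'
from h import *
from station import robot
go(robot.read_state(),np.array([.569,-.1415,.12]),Rmod(np.radians(-15.5)))
E
```

```text
q [-0.79  0.09  0.51  1.77 -0.05  1.29  1.06] pos [0.5204 0.1209 0.2313] F [-0.3  0.6  0.3] w 0.0 g 0.0 t 2.1
travel(start frame) [-4.42 -9.71  4.46] rot [-0.    0.    0.31]
```

>>> servo_tool --steps '[{"travel":[-0.5,-1,0.3],"delta_rot":[0,0,0.1],"jaw":1},{"travel":[-0.5,-1,0.3],"delta_rot":[0,0,0.1],"jaw":1},{"travel":[-0.5,-1,0.4],"delta_rot":[0,0,0.1],"jaw":1},{"travel":[-0.5,-1,0.5],"delta_rot":[0,0,0],"jaw":1},{"travel":[-0.5,-1,0.5],"delta_rot":[0,0,0],"jaw":1},{"travel":[-0.5,-1,0.5],"delta_rot":[0,0,0],"jaw":1},{"travel":[-0.5,-1,0.5],"delta_rot":[0,0,0],"jaw":1},{"travel":[-0.5,-1,0.5],"delta_rot":[0,0,0],"jaw":1},{"travel":[-0.3,-1,0.5],"delta_rot":[0,0,0],"jaw":1},{"travel":[-0.1,-0.7,0.4],"delta_rot":[0,0,0],"jaw":1}]'

```text
t: 3.1
tool_pos: [0.5621, -0.1406, 0.1206]
tool_rot: [0.134, 0.991, -0.0, -0.0]
wrist_force: [0.3, -0.0, 0.3]
width: -0.0002
grip_force: 0.0
```

Run:
```python
from h import *
from station import robot
go(robot.read_state(),np.array([.569,-.1415,.082]),Rmod(np.radians(-15.5)))
d={n:robot.capture(n) for n in("side","top")};pickle.dump(d,open("c1.pkl","wb"))
cv2.imwrite("pics/c.png",cv2.resize(d["side"]["image"][120:220,220:360,::-1],None,fx=5,fy=5,interpolation=cv2.INTER_CUBIC))
go(robot.read_state(),np.array([.569,-.1415,.082]),Rmod(np.radians(-15.5)))
```

```text
q [-0.39  0.32  0.67  1.8  -0.22  1.1   1.66] pos [ 0.5621 -0.1406  0.1206] F [ 0.3 -0.   0.3] w -0.0002 g 0.0 t 3.1
travel(start frame) [-0.28  0.04  1.54] rot [-0.01 -0.01  0.02]
q [-0.39  0.32  0.67  1.8  -0.22  1.1   1.66] pos [ 0.5608 -0.1415  0.12  ] F [ 0.1  0.6 -0. ] w -0.0003 g 0.0 t 3.2
travel(start frame) [-0.32  0.09  1.52] rot [-0.02 -0.03 -0.01]
```

View pics/c.png

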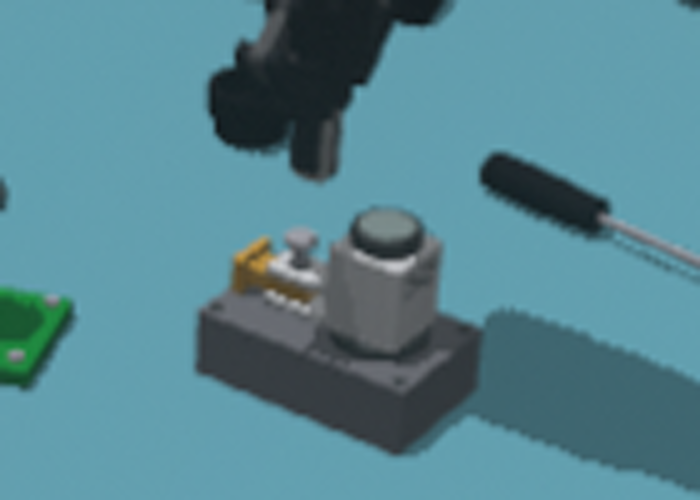

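The shut fingers are above the pin head (300,240 in the crop) and about 8 mm short along x. I'll shift them over and descend.

>>> servo_tool --steps '[{"travel":[-0.16,0.04,0.2],"delta_rot":[0,0,0],"jaw":1},{"travel":[-0.16,0.04,0.3],"delta_rot":[0,0,0],"jaw":1},{"travel":[0,0,0.3],"delta_rot":[0,0,0],"jaw":1},{"travel":[0,0,0.3],"delta_rot":[0,0,0],"jaw":1},{"travel":[0,0,0.2],"delta_rot":[0,0,0],"jaw":1},{"travel":[0,0,0.1],"delta_rot":[0,0,0],"jaw":1},{"travel":[0,0,0.1],"delta_rot":[0,0,0],"jaw":1},{"travel":[0,0,0.1],"delta_rot":[0,0,0],"jaw":1},{"travel":[0,0,0.1],"delta_rot":[0,0,0],"jaw":1},{"travel":[0,0,0.1],"delta_rot":[0,0,0],"jaw":1}]'

```text
t: 4.2
tool_pos: [0.5718, -0.1377, 0.0768]
tool_rot: [0.133, 0.991, 0.0, 0.0]
wrist_force: [-1.8, 0.9, 5.8]
width: 0.0002
grip_force: 3.1
```

>>> servo_tool --steps '[{"travel":[0,0,0.1],"delta_rot":[0,0,0],"jaw":1},{"travel":[0,0,0.08],"delta_rot":[0,0,0],"jaw":1},{"travel":[0,0,0.08],"delta_rot":[0,0,0],"jaw":1},{"travel":[0,0,0.04],"delta_rot":[0,0,0],"jaw":1},{"travel":[0,0,0.04],"delta_rot":[0,0,0],"jaw":1},{"travel":[0,0,0],"delta_rot":[0,0,0],"jaw":1},{"travel":[0,0,0],"delta_rot":[0,0,0],"jaw":1},{"travel":[0,0,0],"delta_rot":[0,0,0],"jaw":1},{"travel":[0,0,0],"delta_rot":[0,0,0],"jaw":1},{"travel":[0,0,0],"delta_rot":[0,0,0],"jaw":1}]'

```text
t: 5.2
tool_pos: [0.5719, -0.1377, 0.069]
tool_rot: [0.133, 0.991, 0.0, 0.0]
wrist_force: [-4.5, 2.0, 12.0]
width: -0.0002
grip_force: 6.1
```

>>> servo_tool --steps '[{"travel":[0,0,0.04],"delta_rot":[0,0,0],"jaw":1},{"travel":[0,0,0.04],"delta_rot":[0,0,0],"jaw":1},{"travel":[0,0,0],"delta_rot":[0,0,0],"jaw":1},{"travel":[0,0,0],"delta_rot":[0,0,0],"jaw":1},{"travel":[0,0,0],"delta_rot":[0,0,0],"jaw":1},{"travel":[0,0,0],"delta_rot":[0,0,0],"jaw":1},{"travel":[0,0,0],"delta_rot":[0,0,0],"jaw":1},{"travel":[0,0,0],"delta_rot":[0,0,0],"jaw":1},{"travel":[0,0,0],"delta_rot":[0,0,0],"jaw":1},{"travel":[0,0,0],"delta_rot":[0,0,0],"jaw":1}]'

```text
t: 6.2
tool_pos: [0.5721, -0.1377, 0.0687]
tool_rot: [0.133, 0.991, 0.001, 0.001]
wrist_force: [-12.4, 3.6, 29.8]
width: -0.0003
grip_force: 15.3
```

The force rose to 30 N at z = 0.0687, against 0.069 expected when seated, so the pin is home. I'll retreat, open and move over the housing.

>>> servo_tool --steps '[{"travel":[0,0,-0.3],"delta_rot":[0,0,0],"jaw":1},{"travel":[0,0,-0.8],"delta_rot":[0,0,0],"jaw":1},{"travel":[0,0,-1],"delta_rot":[0,0,0],"jaw":1},{"travel":[0,0,-1],"delta_rot":[0,0,0],"jaw":1},{"travel":[0.5,0,-0.6],"delta_rot":[0,0,0],"jaw":0.5},{"travel":[0.7,0,0],"delta_rot":[0,0,0],"jaw":0},{"travel":[0.7,0,0],"delta_rot":[0,0,0],"jaw":0},{"travel":[0.2,0,0],"delta_rot":[0,0,0],"jaw":0},{"travel":[0,0,0],"delta_rot":[0,0,0],"jaw":0},{"travel":[0,0,0],"delta_rot":[0,0,0],"jaw":0}]'

```text
t: 7.2
tool_pos: [0.5217, -0.1238, 0.1585]
tool_rot: [0.132, 0.991, 0.0, 0.0]
wrist_force: [0.2, 0.5, 0.0]
width: 0.0848
grip_force: 0.0
```

Run:
```python
from h import *
from station import robot
d={n:robot.capture(n) for n in("side","top")};pickle.dump(d,open("c2.pkl","wb"))
cv2.imwrite("pics/d.png",cv2.resize(d["side"]["image"][100:220,220:360,::-1],None,fx=5,fy=5,interpolation=cv2.INTER_CUBIC))
go(robot.read_state(),np.array([.5187,-.128,.055]),Rmod(np.radians(-15.5)))
```

```text
q [-0.47  0.17  0.69  1.87 -0.12  1.14  1.57] pos [ 0.5216 -0.124   0.1583] F [ 0.3  0.  -0.4] w 0.0855 g 0.0 t 7.3
travel(start frame) [ 0.07 -0.18  4.13] rot [-0.01  0.    0.05]
```

View pics/d.png

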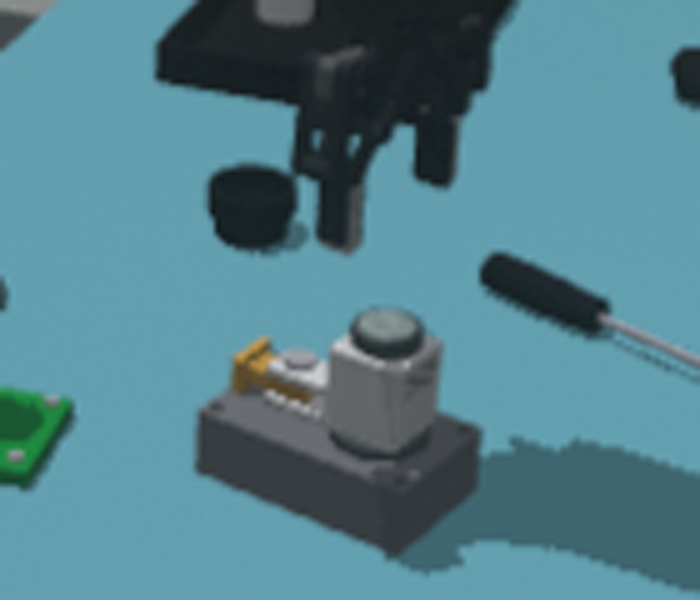

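The pin head now sits on the ear (300,355 in the crop), and the fingers straddle the housing axis. I'll descend and grip.

>>> servo_tool --steps '[{"travel":[0.07,-0.18,0.2],"delta_rot":[0,0,0.05],"jaw":0},{"travel":[0,0,0.5],"delta_rot":[0,0,0],"jaw":0},{"travel":[0,0,0.6],"delta_rot":[0,0,0],"jaw":0},{"travel":[0,0,0.6],"delta_rot":[0,0,0],"jaw":0},{"travel":[0,0,0.6],"delta_rot":[0,0,0],"jaw":0},{"travel":[0,0,0.6],"delta_rot":[0,0,0],"jaw":0},{"travel":[0,0,0.5],"delta_rot":[0,0,0],"jaw":0},{"travel":[0,0,0.4],"delta_rot":[0,0,0],"jaw":0},{"travel":[0,0,0.15],"delta_rot":[0,0,0],"jaw":0},{"travel":[0,0,0],"delta_rot":[0,0,0],"jaw":0}]'

```text
t: 8.3
tool_pos: [0.5179, -0.1277, 0.0542]
tool_rot: [0.135, 0.991, -0.0, -0.0]
wrist_force: [-0.0, -0.4, -0.1]
width: 0.0853
grip_force: 0.0
```

Run:
```python
from h import *
from station import robot
go(robot.read_state(),np.array([.5187,-.128,.054]),Rmod(np.radians(-15.5)))
```

```text
q [-0.41  0.31  0.66  1.97 -0.23  0.94  1.67] pos [ 0.5179 -0.1277  0.0542] F [-0.  -0.4 -0.1] w 0.0853 g 0.0 t 8.3
travel(start frame) [-0.03 -0.    0.01] rot [-0.   -0.01  0.  ]
```

>>> servo_tool --steps '[{"travel":[0,0,0],"delta_rot":[0,0,0],"jaw":0.3},{"travel":[0,0,0],"delta_rot":[0,0,0],"jaw":0.4},{"travel":[0,0,0],"delta_rot":[0,0,0],"jaw":0.5},{"travel":[0,0,0],"delta_rot":[0,0,0],"jaw":0.7},{"travel":[0,0,0],"delta_rot":[0,0,0],"jaw":1},{"travel":[0,0,0],"delta_rot":[0,0,0],"jaw":1},{"travel":[0,0,0],"delta_rot":[0,0,0],"jaw":1},{"travel":[0,0,0],"delta_rot":[0,0,0],"jaw":1},{"travel":[0,0,0],"delta_rot":[0,0,0],"jaw":1},{"travel":[0,0,0],"delta_rot":[0,0,0],"jaw":1}]'

```text
t: 9.3
tool_pos: [0.5185, -0.1281, 0.0553]
tool_rot: [0.135, 0.991, -0.0, 0.001]
wrist_force: [-1.4, -1.6, 5.8]
width: 0.0432
grip_force: 60.6
```

>>> servo_tool --steps '[{"travel":[0,0,-0.2],"delta_rot":[0,0,0],"jaw":1},{"travel":[0,0,-0.3],"delta_rot":[0,0,0],"jaw":1},{"travel":[0,0,-0.4],"delta_rot":[0,0,0],"jaw":1},{"travel":[0,0,-0.4],"delta_rot":[0,0,0],"jaw":1},{"travel":[0,0,-0.5],"delta_rot":[0,0,0],"jaw":1},{"travel":[0,0,-0.5],"delta_rot":[0,0,0],"jaw":1},{"travel":[0,0,-0.7],"delta_rot":[0,0,0],"jaw":1},{"travel":[0,0,-0.7],"delta_rot":[0,0,0],"jaw":1},{"travel":[0,0,-0.7],"delta_rot":[0,0,0],"jaw":1},{"travel":[0,0,-0.4],"delta_rot":[0,0,0],"jaw":1}]'

```text
t: 10.3
tool_pos: [0.5187, -0.1276, 0.1767]
tool_rot: [0.135, 0.991, 0.0, 0.001]
wrist_force: [0.0, 0.1, -2.4]
width: 0.0435
grip_force: 62.0
```

Run:
```python
from h import *
from station import robot
d={n:robot.capture(n) for n in("side","top")};pickle.dump(d,open("c3.pkl","wb"))
cv2.imwrite("pics/e.png",cv2.resize(d["side"]["image"][80:220,150:360,::-1],None,fx=3.5,fy=3.5,interpolation=cv2.INTER_CUBIC))
y=np.radians(10.2);s=.5**.5
z=np.array([np.cos(y)*s,np.sin(y)*s,-s]);ty=np.array([-np.sin(y),np.cos(y),0]);tx=np.cross(ty,z)
eye=np.array([.760,.0635,.1]);R=np.column_stack([tx,ty,z])
print(tx,eye-.163*z)
go(robot.read_state(),eye-.163*z,R)
```

```text
[-0.69593139 -0.12521782 -0.70710678] [0.64656318 0.0430895  0.21525841]
q [-0.48  0.15  0.7   1.85 -0.1   1.18  1.56] pos [ 0.519  -0.1277  0.1763] F [-0.3  0.7 -2.7] w 0.0436 g 62.1 t 10.4
travel(start frame) [-3.1   7.95 -1.54] rot [-2.01 -8.81 -4.87]
```

View pics/e.png

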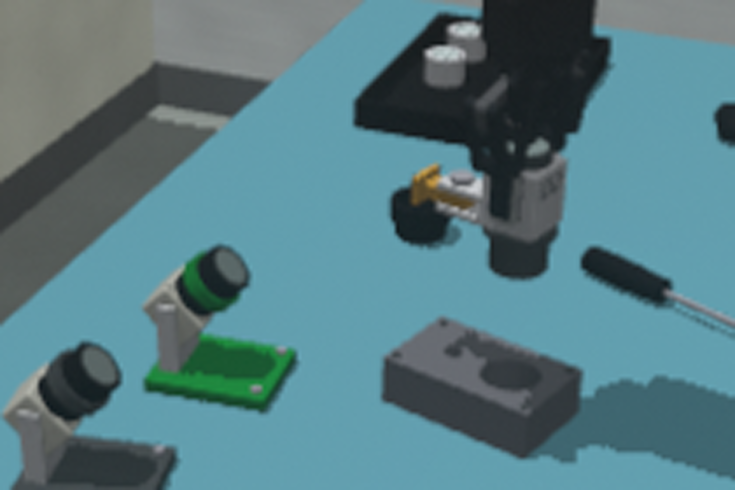

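The module is held upright and clear of the nest (socket at (510,372)), with the pin seated. Next I yaw while moving over, then tilt.

>>> servo_tool --steps '[{"travel":[-0.1,0.3,-0.3],"delta_rot":[0,0,-0.3],"jaw":1},{"travel":[-0.3,0.65,-0.3],"delta_rot":[0,0,-0.5],"jaw":1},{"travel":[-0.3,0.7,-0.3],"delta_rot":[0,0,-0.6],"jaw":1},{"travel":[-0.3,0.7,-0.3],"delta_rot":[0,0,-0.6],"jaw":1},{"travel":[-0.3,0.7,-0.3],"delta_rot":[0,0,-0.6],"jaw":1},{"travel":[-0.3,0.7,-0.3],"delta_rot":[0,0,-0.6],"jaw":1},{"travel":[-0.3,0.7,-0.3],"delta_rot":[0,0,-0.6],"jaw":1},{"travel":[-0.3,0.7,-0.3],"delta_rot":[0,0,-0.6],"jaw":1},{"travel":[-0.3,0.65,-0.3],"delta_rot":[0,0,-0.4],"jaw":1},{"travel":[-0.2,0.3,0],"delta_rot":[0,0,-0.3],"jaw":1}]'

```text
t: 11.4
tool_pos: [0.5961, 0.0218, 0.2432]
tool_rot: [-0.09, 0.996, 0.0, 0.001]
wrist_force: [0.8, 0.7, -2.8]
width: 0.0435
grip_force: 62.1
```

>>> servo_tool --steps '[{"travel":[0,0,0],"delta_rot":[0,-0.3,0],"jaw":1},{"travel":[0,0,0],"delta_rot":[0,-0.6,0],"jaw":1},{"travel":[0,0,0],"delta_rot":[0,-0.6,0],"jaw":1},{"travel":[0,0,0],"delta_rot":[0,-0.6,0],"jaw":1},{"travel":[0,0,0],"delta_rot":[0,-0.6,0],"jaw":1},{"travel":[0,0,0],"delta_rot":[0,-0.6,0],"jaw":1},{"travel":[0,0,0],"delta_rot":[0,-0.6,0],"jaw":1},{"travel":[0,0,0],"delta_rot":[0,-0.6,0],"jaw":1},{"travel":[0,0,0],"delta_rot":[0,-0.3,0],"jaw":1},{"travel":[0,0,0],"delta_rot":[0,0,0],"jaw":1}]'

```text
t: 12.4
tool_pos: [0.5941, 0.0186, 0.2415]
tool_rot: [-0.085, 0.975, 0.018, 0.207]
wrist_force: [-0.0, -0.0, -3.3]
width: 0.0433
grip_force: 62.0
```

```bash
cat > t.py <<'E'
from h import *
from station import robot
y=np.radians(10.2);s=.5**.5
z=np.array([np.cos(y)*s,np.sin(y)*s,-s]);ty=np.array([-np.sin(y),np.cos(y),0]);tx=np.cross(ty,z)
eye=np.array([.760,.0635,.1]);R=np.column_stack([tx,ty,z])
go(robot.read_state(),eye-.163*z,R)
E
python3 t.py
```

```text
q [-0.64 -0.1   0.53  1.98  0.03  0.84  1.63] pos [0.5941 0.0186 0.2415] F [-0.  -0.  -3.3] w 0.0433 g 62.0 t 12.4
travel(start frame) [-1.62  0.6   1.87] rot [-0.02 -4.21 -0.04]
```

>>> servo_tool --steps '[{"travel":[0,0,0],"delta_rot":[0,-0.3,0],"jaw":1},{"travel":[-0.1,0,0.1],"delta_rot":[0,-0.6,0],"jaw":1},{"travel":[-0.1,0.1,0.1],"delta_rot":[0,-0.6,0],"jaw":1},{"travel":[-0.1,0.1,0.1],"delta_rot":[0,-0.6,0],"jaw":1},{"travel":[-0.1,0.1,0.2],"delta_rot":[0,-0.6,0],"jaw":1},{"travel":[-0.1,0.1,0.2],"delta_rot":[0,-0.6,0],"jaw":1},{"travel":[-0.1,0.1,0.2],"delta_rot":[0,-0.6,0],"jaw":1},{"travel":[-0.1,0.1,0.2],"delta_rot":[0,-0.3,0],"jaw":1},{"travel":[-0.1,0,0.1],"delta_rot":[0,0,0],"jaw":1},{"travel":[0,0,0],"delta_rot":[0,0,0],"jaw":1}]'

```text
t: 13.4
tool_pos: [0.6265, 0.0396, 0.2298]
tool_rot: [-0.081, 0.921, 0.033, 0.381]
wrist_force: [-0.2, -1.2, -3.3]
width: 0.0431
grip_force: 62.0
```

```bash
python3 t.py
```

```text
q [-0.6  -0.19  0.45  2.24  0.16  0.3   1.49] pos [0.6265 0.0396 0.2298] F [-0.2 -1.2 -3.3] w 0.0431 g 62.0 t 13.4
travel(start frame) [-0.17  0.    0.99] rot [-0.03 -0.02 -0.02]
```

>>> servo_tool --steps '[{"travel":[-0.05,0,0.1],"delta_rot":[0,0,0],"jaw":1},{"travel":[-0.05,0,0.2],"delta_rot":[0,0,0],"jaw":1},{"travel":[-0.05,0,0.2],"delta_rot":[0,0,0],"jaw":1},{"travel":[0,0,0.2],"delta_rot":[0,0,0],"jaw":1},{"travel":[0,0,0.1],"delta_rot":[0,0,0],"jaw":1},{"travel":[0,0,0.1],"delta_rot":[0,0,0],"jaw":1},{"travel":[0,0,0],"delta_rot":[0,0,0],"jaw":1},{"travel":[0,0,0],"delta_rot":[0,0,0],"jaw":1},{"travel":[0,0,0],"delta_rot":[0,0,0],"jaw":1},{"travel":[0,0,0],"delta_rot":[0,0,0],"jaw":1}]'

```text
t: 14.4
tool_pos: [0.6443, 0.043, 0.2167]
tool_rot: [-0.081, 0.92, 0.033, 0.381]
wrist_force: [-1.2, -0.3, -3.3]
width: 0.0434
grip_force: 62.0
```

```bash
python3 t.py
python3 - <<'E'
from h import *
from station import robot
d={n:robot.capture(n) for n in("side","top")};pickle.dump(d,open("c4.pkl","wb"))
a=cv2.resize(d["side"]["image"][80:230,130:330,::-1],(600,450),interpolation=cv2.INTER_CUBIC)
b=cv2.resize(d["top"]["image"][85:235,190:256,::-1],(198,450),interpolation=cv2.INTER_CUBIC)
cv2.imwrite("pics/f.png",np.hstack([a,b]))
E
python3 t.py
```

```text
q [-0.65 -0.13  0.51  2.22  0.09  0.25  1.55] pos [0.6443 0.043  0.2167] F [-1.2 -0.3 -3.3] w 0.0434 g 62.0 t 14.4
travel(start frame) [-0.02 -0.01  0.1 ] rot [-0.03  0.   -0.03]
q [-0.65 -0.13  0.51  2.22  0.09  0.25  1.55] pos [0.6443 0.043  0.2167] F [-0.4 -0.7 -3.1] w 0.0436 g 62.0 t 14.5
travel(start frame) [-0.02 -0.01  0.1 ] rot [-0.03  0.   -0.03]
```

View pics/f.png

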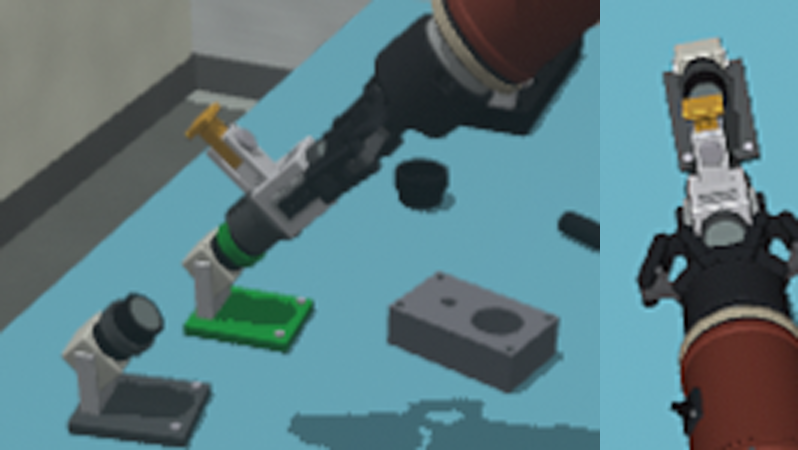

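The module points at the dark camera, and the top view shows its glass, housing and fork in line with the stand. A quick slip check comes first: I'll project where the front glass should be and compare it with (230.7,161.7) in the top image.

Run:
```python
from h import *
from station import robot
c=pickle.load(open("c4.pkl","rb"))
st=robot.read_state();R=Ro.from_quat(st["tool_rot"]).as_matrix();p=st["tool_pos"]
def pj(n,X): x=c[n]["R"]@X+c[n]["t"];q=c[n]["camera_matrix"]@x;return (q[:2]/q[2]).round(1)
print("glass top",pj("top",p-.051*R[:,2]),"tab top",pj("top",p-R[:,2]*(.007)-R[:,0]*.086))
m=p+R[:,2]*.043
print("under side-crop",(pj("side",m)-[130,80])*3, m, "speed",abs(st["qd"]).max())
print("tab end side-crop",(pj("side",p-R[:,2]*(.007)-R[:,0]*.086)-[130,80])*3)
```

```text
glass top [231.9 163.7] tab top [224.1 121.4]
under side-crop [245.7 229.8] [0.67428591 0.0482652  0.18628916] speed 0.0027406569735465873
tab end side-crop [207.9 109.2]
```

```bash
python3 -c "
from station import robot
print(robot.sign_off())"
```

```text
the job is handed in; nothing more can be done
None
```

The job is handed in: the pin is seated, and the gripper holds the module still, facing the dark inspection camera about 12 cm away; the sign-off gave no verdict. I moved nothing near the bottle, screwdriver or lens cell, but did not re-measure their positions.

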